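# Set the recipe easel to its marked reading angle and lock the prop leg

### The arm

A 6-joint arm with a two-finger parallel gripper is mounted at the origin on the work surface; the furniture and walls round the work are solid. World frame = base frame: x ahead of the robot, y to its left, z up, the work surface at z = 0. Lengths are in m, angles in rad, forces in N, time in s.
With the tool pointing down it reaches from about 0.425 to 0.95 m from the base axis. Payload 3.5 kg.
Tool frame: the origin (TCP) lies midway between the tips of the shut fingers; the grasp point (between the pads) lies 19 mm behind it; z points along the fingers, y is the line along which they close (so a half turn about z gives the same grasp; the last joint's range is limited). The gripper opens to 85 mm and grips with 20 to 120 N. Pads are 22 mm wide; open, the fingers measure 114 mm over their backs; the gripper's body (76 mm by 85 mm) begins 54 mm behind the grasp point. The pads swing forward as they close: fully open they stand 13 mm farther back than shut.
Start: joints at [-1.28, 0.286, 1.577, -0, 1.279, -0.15], TCP at [0.288, -0.61, 0.204] pointing down, gripper open.
Joint ranges: [-2.77, 2.77], [-0.9, 2.22], [0.21, 2.48], [-1.53, 4.67], [0.24, 2.81], [-2.84, 2.84]. Speed limits (rad/s): [2.79, 2.79, 3.14, 3.14, 3.14, 3.14].

### API

Orientations are given as a unit quaternion [x, y, z, w].
In Python, from plant import get_state, read_camera, ctrl gives the robot as it stands.
- The arm moves only by the shell command python3 -m crank 'ROWS' [FORCE]. ROWS is JSON, a list of rows, each a list of 3 entries, a list of its own where there are three numbers: the shift along the tool's x, y, z in mm, then the turn about the tool's z in degrees, then the closure in counts, from 0 (fully open) to 255 (shut). In form: [[[tx, ty, tz], yaw, claw], ...]. A call has 1 to 10 rows; each row is the pose to reach, as a shift and turn from the pose commanded when the call began, along the tool's axes at that moment; what a row does not reach only later rows make up. A row lasts 1/10 s, in which the tool goes at most 50 mm and 8.59 degrees, less where a joint would pass 70% of its speed; a pose out of reach is approached as far as the arm can. A call with a gripper value outside its range is refused whole. The fingers move at their own pace and stop on an object; FORCE is the grip in N (left out, the last holds). Time passes only in rows, so rows that repeat a pose let the fingers close. It gives the time, the measured TCP pose, the force, the opening and the grip force at its end, in the units of the state.
- get_state(): the state, without advancing time (a new reading comes with each control period).
- read_camera(name): name is "side" or "top"; returns a dict with "frame" (420x560x3 uint8, blue, green, red), "range_z" (420x560 float32, m along the optical axis (not along the pixel's ray), 0 where there is no reading), "vfov" (degrees; the focal length in pixels is half the picture's height over the tangent of half this angle, whatever the lens; pixels are square), "cx", "cy" (the principal point, pixels), "origin" and "orientation" of the camera in the world. Camera axes: x right, y down, z forward; pixel columns grow to the right and rows downward; lengths in m; the calibration is good to about 2 mm. A picture is of the moment at which its call begins.
- ctrl.sign_off(): hands the job in; it is judged then, once.
The state is a dict: "time": time; "qpos": joint angles; "dq": joint speeds; "joint_efforts": joint torques, N m; "eef_pos": TCP position; "tcp_rot": TCP orientation; "contact_force": force on the tool from outside, world axes, zero at the start; "wrist_torque": the same for the moment, N m; "opening": opening from 0.0 (shut) to 1.0 (fully open); "finger_force": force on a finger pad.
Only numpy, scipy, OpenCV 4.12 (cv2) and the standard library are available. Lean on these libraries where they do the work, as an engineer would, in place of code of your own. Each camera call takes 0.05 s, during which the arm holds its last target. There are 200 camera calls.

### The job

Raise the recipe board: with the orange cam lever open, push the foot of its prop leg along the rail until the front edge of the foot's blue tongue lies on the red tape. Hold the foot there against the weight of the board and, with the same grip, squeeze the lever fully shut against the foot without letting the tongue leave the tape; do not lock it anywhere else. Finish still gripping the foot and the closed lever between the fingers, and leave the mug, garlic and spice jar undisturbed.

Things in the scene. Friction and masses are not known exactly. Their poses are not given: they have to be found in the camera images.
- easel: Recipe easel's wooden base, fixed to the table: a spine 60 mm wide, 8 mm thick, with an aluminium rail (24 mm wide, top 18 mm above the table, 10 mm scale) along it. Origin: table level, on the rail's centre line, under the foot's cross bar when the foot is at its outer stop. +x runs along the rail toward the board, +y to its left, +z up.
- board: Wooden board, 250 mm wide, 205 mm high, a notebook on its far side; hinged across the base 268 mm ahead (+x) of the easel's origin, leaning back over the rail, 50 degrees from upright at the start (top edge then about 105 mm ahead of the cross bar, 155 mm up). A prop leg of two 8 mm rods, 76 mm apart, runs from its back down to the foot's cross bar. Origin on the hinge, 24 mm above the table.
- prop_foot (a joint): Travel of the prop leg's foot along the rail, m: 0 at the outer stop (the start), up to 0.105 toward the board, which raises the board. Unlocked, the board's weight drives the foot back to 0 with about 1.5 to 6 N, so it must be held.
- foot: Sliding foot of the prop leg: grey block 24 mm wide (y = -12 to +12 mm), x = -43 to +20 mm, 18 to 37 mm above the table. Origin: table level, rail's centre line, under the cross bar; axes as the easel's. Its left side (y = +12 mm) is flat and free behind the cross bar. A thin blue tongue reaches forward over the rail to x = +33 mm.
- cross_bar (a point): Centre of the foot's round cross bar: on the foot's x = 0, 42 mm above the table, 100 mm long across the rail (y = -50 to +50 mm), 10 mm thick, with flush black end caps. Fingers pointing down, one on each side of the block, can push forward on the bar's rear (-x) side and stay clear of the leg's rods, which rise forward from it.
- foot_index (a point): Middle of the front edge of the foot's blue tongue, 33 mm ahead of the cross bar, 22 mm above the table: this edge is to be set on the tape.
- tape: Red tape 8 mm wide (along x) stuck across the rail; origin at its middle on the rail's top, 18 mm above the table, axes as the easel's. It is stuck at a different place along the rail each time.
- cam_lever (a joint): Angle of the orange cam lever at the foot's right side (-y), rad: about 0 open, 0.55 fully shut. Turns about an upright pin at x = +10, y = -25 mm of the foot. From about 0.05 its cam bears on the rail: up to about 10 N at mid-arm, and it drags the foot back (-x) with up to about 17 N; then it goes over centre, stays shut and clamps the foot.
- lever_paddle: The orange lever's arm, 54 mm long from the pin, 7.5 mm thick, 19 to 35 mm above the table. Origin on the pin, 19 mm above the table; local -x points along the arm to its tip. Shut, it lies along the block, outer face at y = -21 mm of the foot (33 mm over block and arm); open, its tip stands out to y = -50 mm. Squeezing it toward the block shuts it.
- mug: Bystander: blue and green mug, 88 mm across, 99 mm high; origin under its centre.
- garlic: Bystander: bulb of garlic, about 50 mm; origin under its centre.
- spice_jar: Bystander: small glass spice jar with red cap, 45 mm across, 106 mm high; origin under its centre.

How it is judged:
On the way, in this order (a step that is already met when the one before it is completed fails the run):
1. the foot is held by the fingers with its tongue's edge on the tape while the lever is still open (joint under 0.3) (x of foot_index in the frame of tape between -0.004 and 0.004 m and value of joint cam_lever below 0.3 rad and contact force between the fingers and foot above 0.5 N), for 0.2 s.
2. the lever is shut (joint over 0.5) with the tongue's edge still on the tape (x of foot_index in the frame of tape between -0.004 and 0.004 m and value of joint cam_lever above 0.5 rad), for 0.2 s.
At the end, for the whole second after the job is handed in: the front edge of the foot's tongue is within 4 mm of the tape's middle line (on the 8 mm tape), the foot is at rest, the lever is shut (joint over 0.5 of 0.55), and the fingers still grip: more than 2 N on the foot itself and more than 2 N on the lever's arm (all of step 2 and velocity of joint prop_foot between -0.01 and 0.01 m/s and contact force between the fingers and foot above 2 N and contact force between the fingers and lever_paddle above 2 N); the arm keeps its last pose, push and grip.
It fails at once if the lever is shut (joint over 0.45) while the tongue's edge is more than 8 mm from the tape's middle (value of joint cam_lever above 0.45 rad and (x of foot_index in the frame of tape above 0.008 m or x of foot_index in the frame of tape below -0.008 m)).
It fails at once if the mug, the garlic or the spice jar is moved by more than 30 mm (distance of any of mug, garlic, spice_jar from where it was at the start of the episode above 0.03 m).
It also fails if it takes over 32 s, if anything falls off the work surface, if the arm or the gripper's body presses on something with over 40 N, if the wrist force passes 120 N, or if a joint passes its speed limit or range.

## Working session

There is one attempt and no reset: what is moved stays moved. The work goes in short steps, Python scripts to look and compute and a shell command to move; the robot and the scene stay as the last step left them, time stands still between calls to the robot, and variables do not carry over. Pictures are saved under pics/ and viewed, at most 10 in all, crops included, and the job is handed in when it is done.

```bash
mkdir -p pics; ls; cat > h.py <<'E'
import numpy as np, cv2
from scipy.spatial.transform import Rotation as R
from plant import get_state, read_camera, ctrl
def cloud(c):
    f=210/np.tan(np.radians(c['vfov'])/2); z=c['range_z']
    v,u=np.indices(z.shape)
    p=np.dstack([(u-c['cx'])/f*z,(v-c['cy'])/f*z,z])
    return p@R.from_quat(c['orientation']).as_matrix().T+np.array(c['origin'])
def ray(c,u,v,h):
    f=210/np.tan(np.radians(c['vfov'])/2)
    d=R.from_quat(c['orientation']).as_matrix()@np.array([(u-c['cx'])/f,(v-c['cy'])/f,1])
    o=np.array(c['origin']); return o+d*(h-o[2])/d[2]
E
python3 - <<'E'
from h import *
print(get_state())
for n in('top','side'):
    c=read_camera(n); cv2.imwrite(f'pics/{n}0.png',c['frame']); print(n,c['vfov'],c['cx'],c['cy'],c['origin'],c['orientation'])
    np.savez(f'{n}0.npz',**c)
E
```

```text
pics
{'time': 0.0, 'qpos': array([-1.27998875e+00,  2.87204362e-01,  1.57818231e+00,  1.41384560e-05,
        1.27860011e+00, -1.50008803e-01]), 'dq': array([-1.23047724e-05,  6.00683514e-04,  1.62174427e-04,  1.07924836e-03,
        9.49533349e-04, -6.13995651e-04]), 'joint_efforts': array([-9.18662372e-04, -4.05987597e+01, -2.92629254e+01, -1.30563885e-04,
        5.79758649e-03, -6.18577488e-06]), 'eef_pos': array([ 0.28782277, -0.60976025,  0.20291858]), 'tcp_rot': array([ 9.75808037e-01,  2.18625805e-01, -7.74526972e-05, -1.19457632e-03]), 'contact_force': array([-0.06576778,  0.39100207, -0.33585912]), 'wrist_torque': array([ 0.04149361, -0.01010399, -0.03362595]), 'finger_force': 0.0, 'opening': 1.000409095719232}
top 45.598340952282186 284.35642691899835 210.86292152693926 [ 0.33819862 -0.02781707  1.18715077] [-0.69950904  0.70592245 -0.07768478  0.07953408]
side 48.863898599222985 281.5954402484708 210.1226738567683 [-0.03409839  1.07602877  0.55654051] [-0.21570831  0.79850672 -0.54133893  0.15102683]
```

View pics/top0.png

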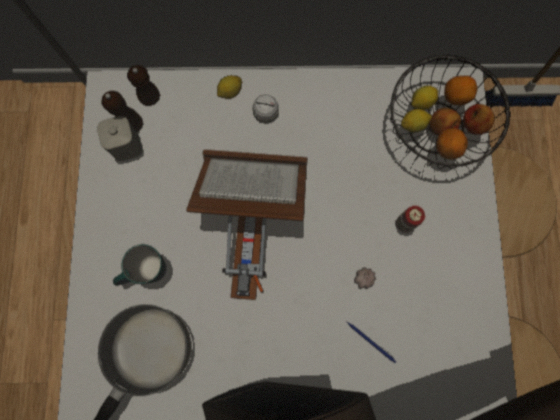

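View pics/side0.png

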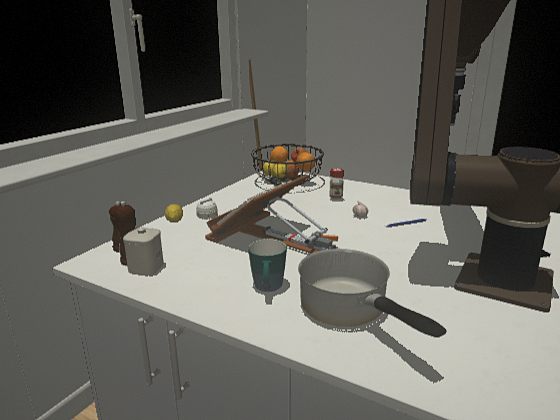

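The top view shows the easel around (247,240): board above, cross bar near row 272, red tape around (247,240), and the orange lever at about (260,285). The mug is at (148,265), the garlic at (365,278) and the jar at (413,217). Next I measure by colour.

```bash
cat >> h.py <<'E'
def blob(c,m,roi,name,h):
    u0,u1,v0,v1=roi; k=np.zeros_like(m); k[v0:v1,u0:u1]=m[v0:v1,u0:u1]
    v,u=np.nonzero(k)
    if len(u)==0: print(name,'none'); return None
    p=ray(c,u.mean(),v.mean(),h); print(name,len(u),'px',u.mean().round(2),v.mean().round(2),'u',u.min(),u.max(),'v',v.min(),v.max(),'xyz',p.round(4)); return p
def masks(c):
    H=cv2.cvtColor(c['frame'],cv2.COLOR_BGR2HSV).astype(int); h,s,v=H[...,0],H[...,1],H[...,2]
    return dict(blue=(h>100)&(h<130)&(s>110)&(v>50), red=((h>174)|(h<3))&(s>150)&(v>70), orange=(h>=4)&(h<14)&(s>185)&(v>110), wood=(h>=3)&(h<16)&(s>110))
E
python3 - <<'E'
from h import *
c=dict(np.load('top0.npz')); m=masks(c); roi=(215,285,215,305)
for n,h in(('blue',.022),('red',.018),('orange',.035)): blob(c,m[n],roi,n,h)
P=cloud(c); 
for u,v in((245,272),(228,272),(262,272),(245,285),(247,297),(250,250),(240,296)): print(u,v,c['frame'][v,u],P[v,u].round(4))
cr=c['frame'][140:305,180:315]; cr=cv2.convertScaleAbs(cr,alpha=1.6)
cv2.imwrite('pics/crop1.png',cv2.resize(cr[70:],None,fx=5.9,fy=5.9,interpolation=cv2.INTER_CUBIC))
E
```

```text
blue 31 px 245.71 261.35 u 242 250 v 260 263 xyz [0.482  0.0655 0.022 ]
red 22 px 248.05 239.45 u 243 253 v 238 240 xyz [0.5345 0.0607 0.018 ]
orange 12 px 257.83 283.0 u 256 261 v 278 290 xyz [0.4304 0.0363 0.035 ]
245 272 [93 92 92] [0.455  0.0653 0.0429]
228 272 [85 86 87] [0.455  0.1037 0.0463]
262 272 [67 69 71] [0.4544 0.0263 0.0454]
245 285 [77 79 78] [0.4261 0.0656 0.0356]
247 297 [39 55 81] [0.4005 0.063  0.0076]
250 250 [115 115 115] [0.5094 0.056  0.0168]
240 296 [32 46 65] [0.403  0.0795 0.0055]
```

View pics/crop1.png

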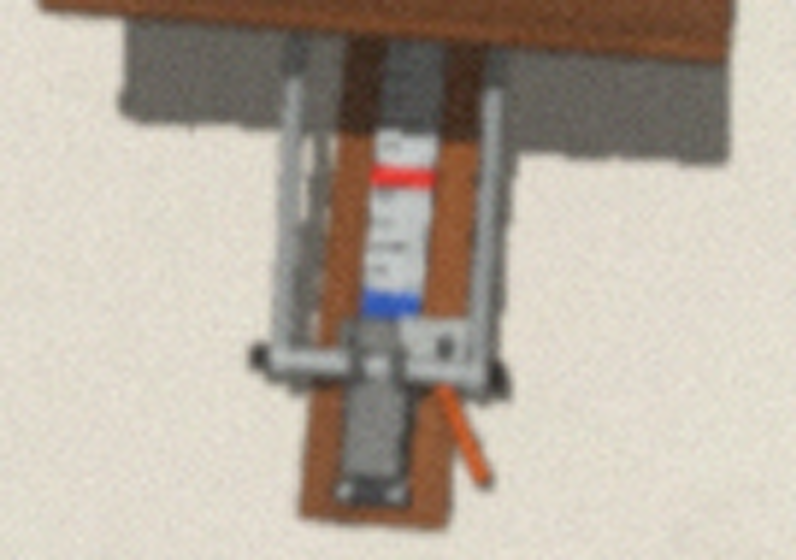

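The crop shows the bar's end caps at about (262,357) and (497,380), tape middle at (404,178), blue tongue front edge at about (393,292), and the lever from (440,387) to its tip at (485,485). I convert these to positions.

```bash
cat >> h.py <<'E'
def toolgoal(t,st,yaw_tool):
    # shift in current tool axes (mm) to reach TCP t
    M=R.from_quat(st['tcp_rot']).as_matrix(); return (M.T@(np.array(t)-st['eef_pos'])*1000).round(1)
E
python3 - <<'E'
from h import *
c=dict(np.load('top0.npz')); q=lambda x,y,h:ray(c,180+(x+.5)/5.9-.5,210+(y+.5)/5.9-.5,h)
L=q(262,357,.042);Rr=q(497,380,.042); print(L,Rr,np.linalg.norm(L-Rr))
d=L-Rr; yaw=np.arctan2(-d[0],d[1]); print('yaw bar',np.degrees(yaw))
a=q(388,240,.018)
# spine edges
e1=q(302,515,.008);e2=q(335,160,.008);print('spine left',e1,e2,np.degrees(np.arctan2(*(e2-e1)[[1,0]])))
e1=q(449,522,.008);e2=q(480,150,.008);print('spine right',e1,e2,np.degrees(np.arctan2(*(e2-e1)[[1,0]])))
t=q(404,178,.018);b=q(393,292,.022);print('tape',t,'idx',b,'orig',(L+Rr)/2)
print('lever pin/tip',q(487,487,.03))
rear=[q(342,478,.037),q(408,482,.037)];print(rear)
tt=[q(372,176,.018),q(434,180,.018)];print(tt)
s=get_state();print(R.from_quat(s['tcp_rot']).as_matrix().round(3))
c2=dict(np.load('side0.npz'));P=cloud(c2);H=masks(c2)
for n,h in(('orange',.03),('blue',.022),('red',.018)): blob(c2,H[n],(225,345,215,255),n,h)
E
```

```text
[0.4599207  0.11348211 0.042     ] [0.45019474 0.02226461 0.042     ] 0.09173454097579108
yaw bar -6.086104756172409
spine left [0.40107087 0.1007531  0.008     ] [0.54306092 0.08949358 0.008     ] -4.53395152934239
spine right [0.3978269  0.04267722 0.008     ] [0.54662414 0.03068452 0.008     ] -4.607940040426165
tape [0.53373813 0.06069153 0.018     ] idx [0.48732904 0.06441824 0.022     ] orig [0.45505772 0.06787336 0.042     ]
lever pin/tip [0.40998825 0.02665778 0.03      ]
[array([0.41349296, 0.08234663, 0.037     ]), array([0.4117361 , 0.05683716, 0.037     ])]
[array([0.53467104, 0.07355244, 0.018     ]), array([0.53281307, 0.04863864, 0.018     ])]
[[ 0.904  0.427 -0.001]
 [ 0.427 -0.904  0.002]
 [ 0.    -0.002 -1.   ]]
orange 12 px 331.0 236.0 u 324 337 v 236 236 xyz [0.4317 0.0312 0.03  ]
blue 1 px 304.0 241.0 u 304 304 v 241 241 xyz [0.4882 0.0801 0.022 ]
red 11 px 291.09 236.91 u 289 294 v 235 239 xyz [0.5354 0.0671 0.018 ]
```

```bash
python3 -m crank '[[[20,-15,0],5,0],[[57,-43,0],10,0],[[97,-72,0],15,0],[[137,-102,0],20,0],[[177,-131,0],25,0],[[217,-161,0],30,0],[[257,-190,0],30.1,0],[[292,-217,0],30.1,0],[[315,-235,0],30.1,0],[[327,-243,0],30.1,0]]'
cat >> h.py <<'E'
O=np.array([.4548,.0666]); YAW=np.radians(-4.8); e=np.array([np.cos(YAW),np.sin(YAW)]); n=np.array([-e[1],e[0]])
def rel(fx,fy,z):
    s=get_state(); t=np.r_[O+e*fx/1000+n*fy/1000,z]
    print('target',t.round(4),'shift',toolgoal(t,s,0),'toolx ang',np.degrees(np.arctan2(*R.from_quat(s['tcp_rot']).as_matrix()[[1,0],0])).round(2))
def where():
    s=get_state(); d=s['eef_pos'][:2]-O; print('foot-frame TCP mm',(d@e*1000).round(1),(d@n*1000).round(1),'z',s['eef_pos'][2].round(4),'F',s['contact_force'].round(2),'open',s['opening'],'ff',s['finger_force'],'t',s['time'])
E
python3 -c "
from h import *
rel(-19,-10,.15)"
```

```text
time: 1.1
eef_pos: [0.4806, -0.2486, 0.2039]
tcp_rot: [0.999, -0.041, -0.0, -0.0]
contact_force: [0.3, -0.4, 0.1]
opening: 0.999
finger_force: 0.0
target [0.435  0.0582 0.15  ] shift [ -70.4 -302.1   54.2] toolx ang -4.68
```

```bash
python3 -m crank '[[[-8,-30,0],0,0],[[-18,-75,0],0,0],[[-29,-120,0],0,0],[[-39,-165,5],0,0],[[-50,-210,15],0,0],[[-60,-250,30],0,0],[[-66,-280,45],0,0],[[-70,-297,54],0,0],[[-70.4,-302,54],0,0],[[-70.4,-302,54],0,0]]'
python3 -c "
from h import *
where(); rel(-19,-10,.07)
for n in('side','top'):
    c=read_camera(n); f=c['frame']
    cv2.imwrite('pics/%s1.png'%n, cv2.convertScaleAbs(cv2.resize(f[130:270,200:400] if n=='side' else f[200:320,170:340],None,fx=4,fy=4,interpolation=cv2.INTER_CUBIC),alpha=1.4))"
```

```text
time: 2.1
eef_pos: [0.4357, 0.0555, 0.1504]
tcp_rot: [0.999, -0.042, -0.0, 0.0]
contact_force: [-0.0, 0.1, 0.7]
opening: 0.997
finger_force: 0.0
foot-frame TCP mm -18.1 -12.7 z 0.1504 F [-0.    0.05  0.69] open 0.9967616055424593 ff 0.0 t 2.1
target [0.435  0.0582 0.07  ] shift [-0.9 -2.7 80.4] toolx ang -4.81
```

View pics/side1.png

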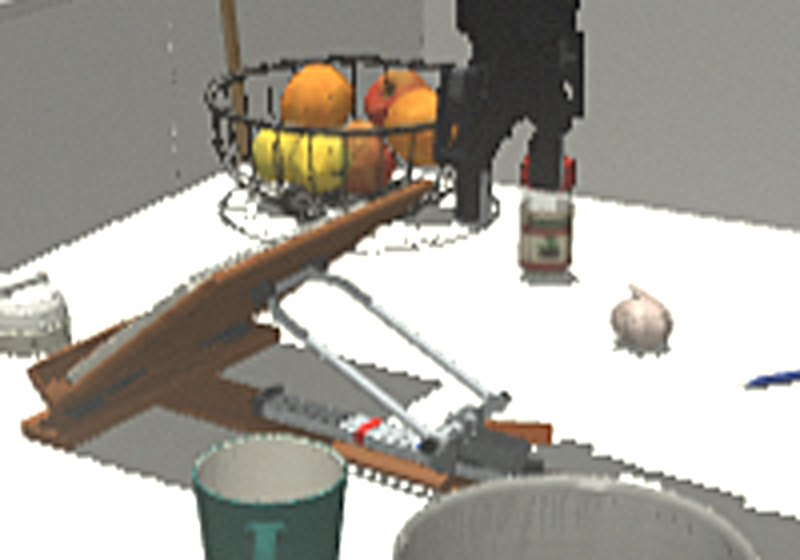

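Side view: the gripper hangs above and behind the foot. The board edge at (430,190) is clear of it, and the bar caps are at (430,440) and (505,400). I descend next.

```bash
python3 -m crank '[[[-1,-3,30],0,0],[[-1,-3,65],0,0],[[-1,-3,90],0,0],[[-1,-3,105],0,0],[[-1,-3,112],0,0],[[-1,-3,116],0,0],[[-1,-3,116],0,0]]' 40
python3 -c "
from h import *
where()
for n in('side','top'):
    c=read_camera(n); f=c['frame']; np.savez(n+'2.npz',**c)
    cv2.imwrite('pics/%s2.png'%n, cv2.convertScaleAbs(cv2.resize(f[180:270,260:360] if n=='side' else f[200:320,170:340],None,fx=6,fy=6,interpolation=cv2.INTER_CUBIC)[:600,:800],alpha=1.4))"
```

```text
time: 2.9
eef_pos: [0.4354, 0.0582, 0.0348]
tcp_rot: [0.999, -0.043, 0.0, 0.0]
contact_force: [0.3, -0.1, 0.2]
opening: 0.998
finger_force: 0.0
foot-frame TCP mm -18.6 -10.0 z 0.0348 F [ 0.32 -0.14  0.21] open 0.9983985704440284 ff 0.0 t 2.9
```

View pics/side2.png

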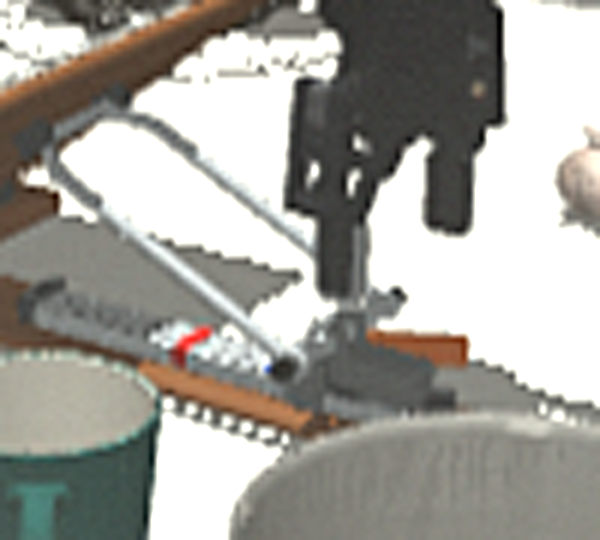

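Side view: left fingertip at about (338,290), right one at (450,230), both apparently well above the bar (near cap (285,368)). I check the tip height using depth.

```bash
python3 - <<'E'
from h import *
c=dict(np.load('side2.npz'));P=cloud(c)
for x,y in((338,280),(338,240),(330,290),(345,285),(450,220),(440,215),(285,368),(395,298)):
    u=260+x/6;v=180+y/6; print(x,y,P[int(round(v)),int(round(u))].round(4))
c=dict(np.load('top2.npz'));P=cloud(c)
print(get_state()['qpos'])
E
```

```text
338 280 [0.4354 0.1167 0.0884]
338 240 [0.4357 0.1171 0.1076]
330 290 [0.4409 0.1112 0.0824]
345 285 [0.4343 0.1074 0.0824]
450 220 [0.4276 0.0184 0.0818]
440 215 [0.4344 0.0166 0.0827]
285 368 [0.457  0.1176 0.0448]
395 298 [0.448  0.0292 0.0434]
[-9.82149258e-02 -1.97237086e-02  2.26019590e+00 -5.77259302e-05
  8.99001518e-01  1.55754322e+00]
```

View pics/top2.png

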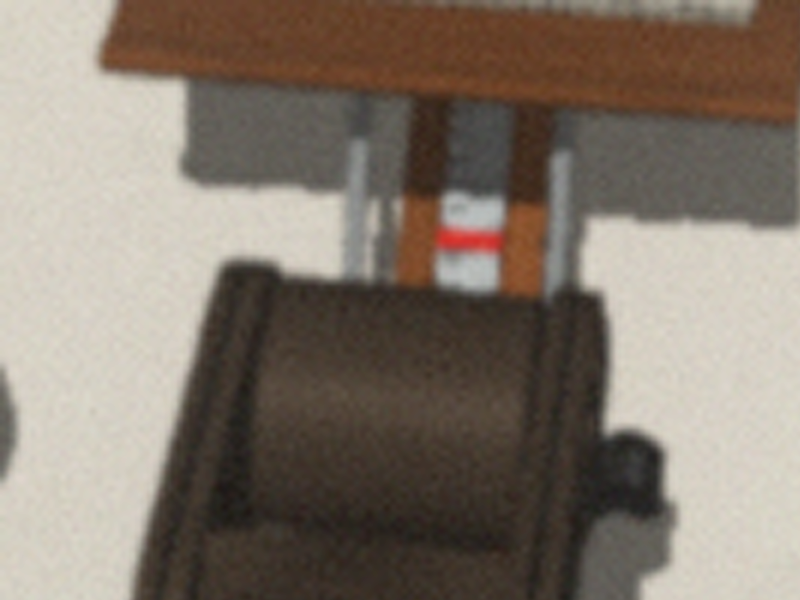

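The top view only shows the arm covering the foot, with the tape visible at (470,240). The visible tip sits higher than the TCP implies, so I check the depth lower down.

```bash
python3 - <<'E'
from h import *
c=dict(np.load('side2.npz'));P=cloud(c)
for u in (315,316,317,318,320): print(u,[(v,*(P[v,u]*1000).round().astype(int),int(c['frame'][v,u].mean())) for v in range(222,244,2)])
for u in (332,334,336): print(u,[(v,*(P[v,u]*1000).round().astype(int),int(c['frame'][v,u].mean())) for v in range(212,230,2)])
E
```

```text
315 [(222, np.int64(439), np.int64(115), np.int64(101), 44), (224, np.int64(439), np.int64(116), np.int64(96), 46), (226, np.int64(443), np.int64(107), np.int64(86), 45), (228, np.int64(441), np.int64(111), np.int64(82), 51), (230, np.int64(444), np.int64(104), np.int64(73), 172), (232, np.int64(474), np.int64(44), np.int64(38), 115), (234, np.int64(456), np.int64(79), np.int64(49), 56), (236, np.int64(456), np.int64(80), np.int64(44), 83), (238, np.int64(453), np.int64(85), np.int64(41), 81), (240, np.int64(454), np.int64(82), np.int64(34), 64), (242, np.int64(455), np.int64(82), np.int64(28), 64)]
316 [(222, np.int64(436), np.int64(115), np.int64(101), 42), (224, np.int64(437), np.int64(113), np.int64(95), 42), (226, np.int64(435), np.int64(119), np.int64(92), 44), (228, np.int64(437), np.int64(114), np.int64(84), 43), (230, np.int64(438), np.int64(112), np.int64(78), 107), (232, np.int64(461), np.int64(63), np.int64(48), 59), (234, np.int64(452), np.int64(81), np.int64(51), 60), (236, np.int64(452), np.int64(82), np.int64(46), 65), (238, np.int64(453), np.int64(79), np.int64(39), 
[... 2740 characters left out ...]
4(-130), np.int64(-2), 204), (224, np.int64(487), np.int64(-112), np.int64(0), 203), (226, np.int64(482), np.int64(-101), np.int64(-1), 201), (228, np.int64(474), np.int64(-84), np.int64(0), 204)]
336 [(212, np.int64(427), np.int64(15), np.int64(95), 45), (214, np.int64(426), np.int64(16), np.int64(90), 46), (216, np.int64(425), np.int64(18), np.int64(85), 45), (218, np.int64(425), np.int64(18), np.int64(79), 24), (220, np.int64(495), np.int64(-145), np.int64(-1), 217), (222, np.int64(488), np.int64(-129), np.int64(0), 204), (224, np.int64(483), np.int64(-117), np.int64(-1), 202), (226, np.int64(478), np.int64(-107), np.int64(-3), 203), (228, np.int64(470), np.int64(-89), np.int64(-1), 203)]
```

```bash
python3 - <<'E'
from h import *
c=read_camera('side'); print(get_state()['eef_pos'], get_state()['time'])
f=210/np.tan(np.radians(c['vfov'])/2); M=R.from_quat(c['orientation']).as_matrix();o=np.array(c['origin'])
def atx(u,v,y):
    d=M@np.array([(u-c['cx'])/f,(v-c['cy'])/f,1]); return o+d*(y-o[1])/d[1]
print('side1 near tip',atx(200+472/4,130+222/4,.112),'far',atx(200+548/4,130+190/4,.018))
P=cloud(c); print([(v,(P[v,317]*1000).round().astype(int).tolist()) for v in (226,228,230,232)])
E
```

```text
[0.43571062 0.05854723 0.03541624] 3.05
side1 near tip [0.43475587 0.112      0.19706401] far [0.42639542 0.018      0.19272812]
[(226, [434, 113, 90]), (228, [434, 113, 85]), (230, [436, 110, 78]), (232, [458, 64, 49])]
```

Measured consistently in two poses, the open tips lie about 42 mm above the reported TCP, not 13 mm. I close partly up here, which is safe, to see where the tips end up.

```bash
python3 -m crank '[[[0,0,0],0,145],[[0,0,0],0,145],[[0,0,0],0,145],[[0,0,0],0,145],[[0,0,0],0,145],[[0,0,0],0,145]]' 40
python3 - <<'E'
from h import *
where()
c=read_camera('side'); np.savez('side3.npz',**c); P=cloud(c); f=c['frame']
for u in (314,316,318,320,322,324,326,328,330): print(u,[(v,*(P[v,u]*1000).round().astype(int).tolist(),int(f[v,u].mean())) for v in range(218,240,2)])
cv2.imwrite('pics/side3.png',cv2.convertScaleAbs(cv2.resize(f[180:260,270:370],None,fx=7,fy=7,interpolation=cv2.INTER_CUBIC),alpha=1.4))
E
```

```text
time: 3.65
eef_pos: [0.4347, 0.0588, 0.0343]
tcp_rot: [0.999, -0.042, -0.0, 0.0]
contact_force: [0.4, -0.6, -0.2]
opening: 0.432
finger_force: 0.0
foot-frame TCP mm -19.4 -9.5 z 0.0343 F [ 0.43 -0.63 -0.22] open 0.43184753455235797 ff 0.0 t 3.65
314 [(218, 562, -127, -1, 187), (220, 554, -110, 0, 198), (222, 484, 31, 60, 163), (224, 484, 31, 54, 105), (226, 533, -70, -1, 211), (228, 526, -54, 0, 203), (230, 517, -38, 2, 205), (232, 512, -27, 1, 163), (234, 458, 81, 50, 89), (236, 456, 86, 47, 88), (238, 454, 88, 42, 85)]
316 [(218, 440, 109, 109, 156), (220, 550, -116, -2, 221), (222, 541, -98, 0, 209), (224, 477, 32, 56, 166), (226, 476, 34, 51, 152), (228, 521, -59, -1, 219), (230, 516, -48, -2, 199), (232, 460, 67, 50, 56), (234, 455, 75, 48, 61), (236, 452, 82, 46, 63), (238, 453, 79, 39, 63)]
318 [(218, 433, 110, 111, 39), (220, 442, 93, 97, 44), (222, 445, 86, 89, 46), (224, 442, 93, 86, 43), (226, 443, 91, 80, 39), (228, 441, 93, 75, 42), (230, 446, 83, 65, 95), (232, 457, 61, 48, 54), (234, 454, 66, 45, 92), (236, 452, 70, 41, 82), (238, 452, 70, 35, 57)]
320 [(218, 426, 114,
[... 917 characters left out ...]
), (228, 452, 20, 45, 46), (230, 449, 28, 43, 82), (232, 447, 30, 38, 169), (234, 479, -40, -3, 192), (236, 440, 44, 33, 62), (238, 438, 49, 30, 64)]
328 [(218, 437, 42, 85, 47), (220, 438, 41, 79, 46), (222, 438, 40, 73, 42), (224, 436, 44, 69, 36), (226, 437, 41, 62, 149), (228, 490, -76, 0, 212), (230, 484, -62, 0, 206), (232, 479, -53, -2, 205), (234, 472, -37, 0, 186), (236, 435, 43, 34, 63), (238, 435, 42, 28, 68)]
330 [(218, 431, 44, 88, 47), (220, 433, 39, 79, 46), (222, 432, 39, 74, 43), (224, 429, 46, 72, 41), (226, 430, 45, 65, 106), (228, 484, -77, 1, 210), (230, 478, -65, 0, 202), (232, 475, -58, -3, 203), (234, 468, -43, -2, 198), (236, 431, 40, 34, 58), (238, 428, 45, 30, 68)]
```

View pics/side3.png

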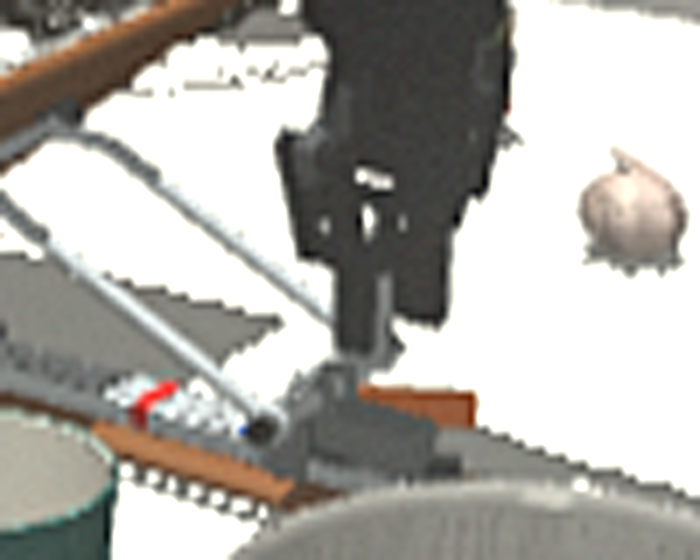

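At 37 mm opening the tips are about 28 mm above the reported TCP (tips at z≈63 mm, image (355,350) and (420,318)). So the real tips sit about 25 mm higher than the reported TCP implies, and I go by the camera. I reopen and descend in steps, watching the force.

```bash
python3 -m crank '[[[0,0,0],0,0],[[0,0,0],0,0],[[0,0,0],0,0],[[0,0,0],0,0],[[0,0,10],0,0],[[0,0,20],0,0],[[0,0,29],0,0],[[0,0,29],0,0]]' 40
cat > tips.py <<'E'
from h import *
where()
c=read_camera('side'); P=cloud(c); f=c['frame']; d=(P[...,:2]-O); X=d@e; Y=d@n; Z=P[...,2]
g=f.mean(2)
for nm,y0,y1 in (('left',.016,.055),('right',-.06,-.02)):
    m=(X>-.036)&(X<-.004)&(Y>y0)&(Y<y1)&(Z>.012)&(Z<.09)&(g<60)&(f.max(2).astype(int)-f.min(2)<25)
    z=Z[m]; 
    if len(z): print(nm,len(z),'zmin',np.sort(z)[:8].round(4),'Y',np.percentile(Y[m],[5,50,95]).round(4),'X',np.percentile(X[m],[5,95]).round(4))
E
python3 tips.py
```

```text
time: 4.5
eef_pos: [0.4328, 0.0589, 0.0032]
tcp_rot: [0.999, -0.042, -0.002, -0.0]
contact_force: [-1.0, -0.4, -0.9]
opening: 0.998
finger_force: 0.0
foot-frame TCP mm -21.3 -9.5 z 0.0032 F [-1.01 -0.42 -0.89] open 0.9977088601045123 ff 0.0 t 4.5
left 73 zmin [0.0203 0.022  0.0233 0.0242 0.0511 0.0527 0.0528 0.0528] Y [0.0297 0.0466 0.0508] X [-0.0319 -0.013 ]
right 104 zmin [0.0463 0.047  0.0472 0.0478 0.048  0.0484 0.0492 0.0504] Y [-0.0554 -0.052  -0.0481] X [-0.0316 -0.0135]
```

```bash
python3 -m crank '[[[2,0,0],0,0],[[2,0,5],0,0],[[2,0,10],0,0],[[2,0,15],0,0],[[2,0,15],0,0]]' 40; python3 tips.py
```

```text
time: 5.05
eef_pos: [0.4358, 0.0587, -0.0106]
tcp_rot: [0.999, -0.042, -0.001, -0.0]
contact_force: [-1.3, 0.2, -0.8]
opening: 1.0
finger_force: 0.0
foot-frame TCP mm -18.2 -9.5 z -0.0106 F [-1.26  0.24 -0.8 ] open 1.0002954814708591 ff 0.0 t 5.05
left 108 zmin [0.034  0.0369 0.0382 0.0385 0.0387 0.0388 0.0388 0.0399] Y [0.0328 0.0451 0.0497] X [-0.0301 -0.0099]
right 126 zmin [0.0319 0.0326 0.0331 0.0339 0.0351 0.0353 0.0353 0.0359] Y [-0.0561 -0.0517 -0.043 ] X [-0.0293 -0.01  ]
```

```bash
python3 -m crank '[[[0,-3.5,2],0,15],[[0,-3.5,2],0,15],[[1,-3.5,2],0,15],[[2,-3.5,2],0,15],[[2,-3.5,2],0,15]]' 40; python3 tips.py;  python3 -m crank '[[[1,0,0],0,15],[[2,0,0],0,15],[[2,0,0],0,15]]'; python3 -c "from h import *;where()"; python3 -m crank '[[[1,0,0],0,15],[[2,0,0],0,15],[[2,0,0],0,15]]';python3 -c "from h import *;where()"
```

```text
time: 5.6
eef_pos: [0.4393, 0.0619, -0.0115]
tcp_rot: [0.999, -0.042, 0.0, 0.0]
contact_force: [0.3, 0.5, 0.0]
opening: 0.94
finger_force: 0.0
foot-frame TCP mm -15.0 -6.0 z -0.0115 F [0.29 0.48 0.02] open 0.9401774293178888 ff 0.0 t 5.6
left 115 zmin [0.021  0.021  0.023  0.0244 0.0291 0.0324 0.0338 0.0343] Y [0.0223 0.0456 0.0512] X [-0.0282 -0.0082]
right 132 zmin [0.0302 0.0319 0.0321 0.0324 0.0325 0.0325 0.033  0.0334] Y [-0.0507 -0.0456 -0.0355] X [-0.0275 -0.0064]
time: 5.95
eef_pos: [0.44, 0.0618, -0.012]
tcp_rot: [0.999, -0.042, -0.001, -0.0]
contact_force: [-2.6, -0.3, 2.2]
opening: 0.941
finger_force: 1.7
foot-frame TCP mm -14.4 -6.0 z -0.012 F [-2.55 -0.29  2.24] open 0.940910611020948 ff 1.727668046951294 t 5.95
time: 6.25
eef_pos: [0.4424, 0.0616, -0.0119]
tcp_rot: [0.999, -0.042, -0.001, -0.0]
contact_force: [-4.6, 1.0, 2.1]
opening: 0.942
finger_force: 2.3
foot-frame TCP mm -11.9 -6.0 z -0.0119 F [-4.64  1.04  2.13] open 0.9420468137759946 ff 2.3270076513290405 t 6.25
```

```bash
python3 -m crank '[[[3,0,0],0,15],[[8,0,0],0,15],[[14,0,0],0,15],[[20,0,0],0,15],[[26,0,0],0,15],[[32,0,0],0,15],[[37,0,0],0,15],[[40,0,0],0,15],[[40,0,0],0,15],[[40,0,0],0,15]]'; python3 - <<'E'
from h import *
where()
for n_,(a,b,c_,d) in(('side',(190,260,260,360)),('top',(210,270,200,300))):
    c=read_camera(n_); m=masks(c); np.savez(n_+'4.npz',**c)
    for k,h in(('blue',.022),('red',.018)): blob(c,m[k],(270,310,225,250) if n_=='side' else (215,285,215,305),n_+k,h)
    if n_=='side': cv2.imwrite('pics/side4.png',cv2.convertScaleAbs(cv2.resize(c['frame'][a:b,c_:d],None,fx=8,fy=8,interpolation=cv2.INTER_CUBIC),alpha=1.4))
E
```

```text
time: 7.25
eef_pos: [0.4834, 0.0581, -0.0116]
tcp_rot: [0.999, -0.042, 0.001, 0.0]
contact_force: [-1.8, -1.3, -0.8]
opening: 0.946
finger_force: 0.8
foot-frame TCP mm 29.2 -6.1 z -0.0116 F [-1.8  -1.3  -0.81] open 0.9458778120062679 ff 0.7951377891004086 t 7.25
sideblue none
sidered 5 px 289.6 238.2 u 289 290 v 237 239 xyz [0.5348 0.0764 0.018 ]
topblue none
topred none
```

View pics/side4.png

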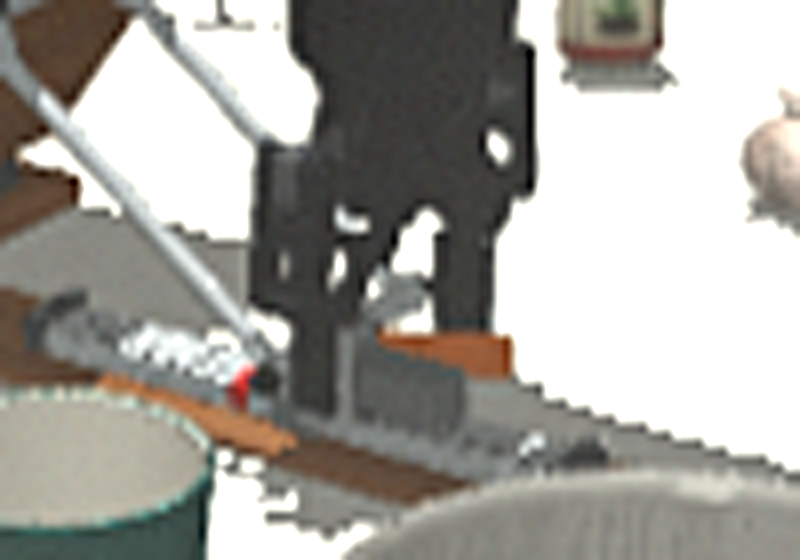

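Side view: bar cap at about (268,375), hiding the tongue, with the red tape's left part at (238,385). I estimate foot travel from the cap's displacement between pictures, as a check on the TCP figure (43.7 mm).

```bash
python3 - <<'E'
from h import *
r=[]
for fn,u0,v0 in(('side2',307,241),('side3',307,241),('side4',293,237)):
    c=dict(np.load(fn+'.npz')); g=c['frame'].mean(2)
    k=np.zeros(g.shape,bool); k[v0-4:v0+5,u0-4:u0+4]=1; P=cloud(c)
    m=k&(g<50); v,u=np.nonzero(m); p=ray(c,u.mean(),v.mean(),.042); r.append(p); print(fn,m.sum(),u.mean(),v.mean(),p.round(4), 'foot x',((p[:2]-O)@e*1000).round(1),((p[:2]-O)@n*1000).round(1))
E
```

```text
side2 11 306.6363636363636 241.0909090909091 [0.4625 0.1145 0.042 ] foot x 3.7 48.4
side3 10 306.5 241.2 [0.4625 0.1152 0.042 ] foot x 3.6 49.1
side4 10 293.0 236.8 [0.5059 0.109  0.042 ] foot x 47.4 46.5
```

Travel is 43.7 mm both ways, so 3 mm remain. I push on, then begin closing.

```bash
python3 -m crank '[[[1.5,-0.5,0],0,15],[[3,-1.5,0],0,15],[[3,-1.5,0],0,15],[[3,-1.5,0],0,15],[[3,-1.5,0],0,15]]'; python3 -c "from h import *;where()"; python3 -m crank '[[[0,0,0],0,25],[[0,0,0],0,35],[[0,0,0],0,45],[[0,0,0],0,45]]' 60; python3 tips.py
```

```text
time: 7.85
eef_pos: [0.486, 0.0595, -0.0116]
tcp_rot: [0.999, -0.042, 0.0, -0.0]
contact_force: [-2.9, -2.2, -0.5]
opening: 0.944
finger_force: 1.2
foot-frame TCP mm 31.7 -4.5 z -0.0116 F [-2.88 -2.23 -0.46] open 0.9439228904391227 ff 1.2140264734625816 t 7.85
time: 8.25
eef_pos: [0.486, 0.0595, -0.0115]
tcp_rot: [0.999, -0.042, 0.0, 0.0]
contact_force: [-3.0, -1.4, 2.2]
opening: 0.824
finger_force: 1.5
foot-frame TCP mm 31.7 -4.5 z -0.0115 F [-2.96 -1.38  2.18] open 0.8244238256882226 ff 1.4920140166577767 t 8.25
```

```bash
python3 -m crank '[[[0.5,0,0],0,60],[[0.5,0,0],0,75],[[0.5,0,0],0,75]]' 60; python3 -c "from h import *;where()"; python3 -m crank '[[[0,0,0],0,90],[[0,0,0],0,100],[[0,0,0],0,100]]' 60; python3 tips.py
```

```text
time: 8.6
eef_pos: [0.4865, 0.0591, -0.0116]
tcp_rot: [0.999, -0.042, -0.0, 0.0]
contact_force: [-4.0, -3.7, 2.0]
opening: 0.706
finger_force: 2.5
foot-frame TCP mm 32.2 -4.9 z -0.0116 F [-3.98 -3.7   2.  ] open 0.70618334267551 ff 2.5089732173728407 t 8.6
time: 8.9
eef_pos: [0.4862, 0.0589, -0.0116]
tcp_rot: [0.999, -0.042, -0.0, 0.0]
contact_force: [-5.0, -3.7, 3.5]
opening: 0.606
finger_force: 3.0
foot-frame TCP mm 31.9 -5.0 z -0.0116 F [-4.98 -3.68  3.46] open 0.6061683410972725 ff 3.0046696728095412 t 8.9
```

```bash
python3 -m crank '[[[0.3,0,0],0,110],[[0.3,0,0],0,120],[[0.3,0,0],0,120]]' 60; python3 -c "from h import *;where()"; python3 -m crank '[[[0.5,0,0],0,130],[[0.5,0,0],0,135],[[0.5,0,0],0,135]]' 60; python3 tips.py
```

```text
time: 9.25
eef_pos: [0.4861, 0.0588, -0.0117]
tcp_rot: [0.999, -0.042, -0.001, 0.001]
contact_force: [-5.7, -4.3, 3.6]
opening: 0.531
finger_force: 3.4
foot-frame TCP mm 31.8 -5.1 z -0.0117 F [-5.74 -4.35  3.6 ] open 0.531082987961265 ff 3.434902005828917 t 9.25
time: 9.55
eef_pos: [0.4867, 0.0605, -0.0114]
tcp_rot: [0.999, -0.043, -0.001, -0.001]
contact_force: [-4.9, 2.1, 4.8]
opening: 0.47
finger_force: 6.1
foot-frame TCP mm 32.3 -3.4 z -0.0114 F [-4.88  2.1   4.81] open 0.47046406592096673 ff 6.149868961656466 t 9.55
```

```bash
python3 -m crank '[[[0.5,0,0],0,145],[[0.5,0,0],0,155],[[0.5,0,0],0,165],[[0.5,0,0],0,165]]' 60; python3 tips.py
```

```text
time: 10.0
eef_pos: [0.4883, 0.0627, -0.0105]
tcp_rot: [0.999, -0.044, 0.0, -0.004]
contact_force: [-5.0, 9.7, 8.9]
opening: 0.384
finger_force: 59.0
foot-frame TCP mm 33.7 -1.0 z -0.0105 F [-4.95  9.74  8.87] open 0.3835246639782131 ff 59.04411085532047 t 10.0
```

```bash
python3 - <<'E'
from h import *
where()
c=read_camera('side'); np.savez('side5.npz',**c); g=c['frame'].mean(2); P=cloud(c)
for u0,v0 in((293,237),(292,236)):
    k=np.zeros(g.shape,bool); k[v0-4:v0+5,u0-4:u0+4]=1; m=k&(g<50); v,u=np.nonzero(m); p=ray(c,u.mean(),v.mean(),.042); print(m.sum(),u.mean(),v.mean(),'cap x',((p[:2]-O)@e*1000-3.65).round(1))
blob(c,masks(c)['red'],(270,310,225,250),'red',.018)
m=masks(c)['orange'];m[:, :270]=0; m[:,360:]=0; blob(c,m,(290,340,215,255),'or',.03)
cv2.imwrite('pics/side5.png',cv2.convertScaleAbs(cv2.resize(c['frame'][190:260,260:360],None,fx=8,fy=8,interpolation=cv2.INTER_CUBIC),alpha=1.4))
E
```

```text
foot-frame TCP mm 33.7 -1.0 z -0.0105 F [-4.06 10.29  8.61] open 0.38176813966680695 ff 59.0436951094307 t 10.05
11 291.54545454545456 236.8181818181818 cap x 46.9
11 291.54545454545456 236.8181818181818 cap x 46.9
red 4 px 289.5 239.0 u 289 290 v 238 240 xyz [0.5325 0.081  0.018 ]
or none
```

View pics/side5.png

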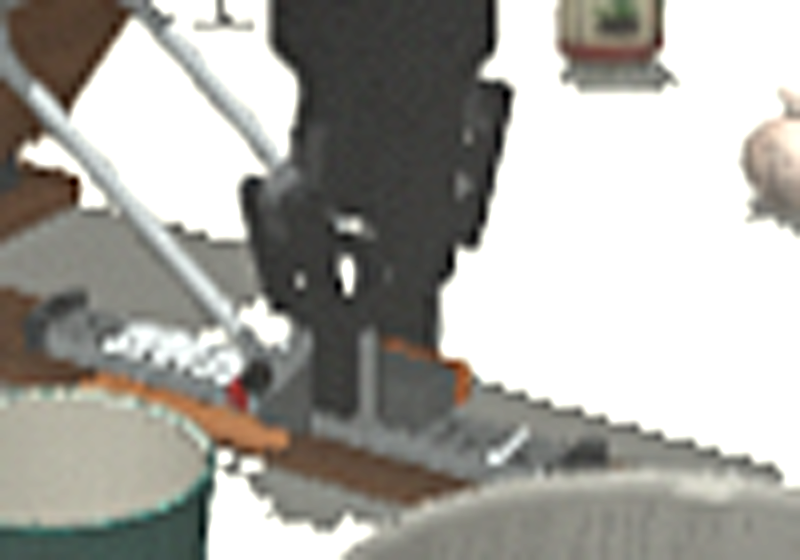

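Side view: the block is gripped, the orange lever tip lies along the block's rear at (463,380), and the cap at (257,375) gives 46.9 mm of travel against 46.5 wanted. I relieve the side load slightly and hold.

```bash
python3 -m crank '[[[0,-1,0],0,165],[[0,-2,0],0,165],[[0,-2,0],0,165],[[0,-2,0],0,165],[[0,-2,0],0,165],[[0,-2,0],0,165]]' 60; python3 - <<'E'
from h import *
where()
c=read_camera('side'); g=c['frame'].mean(2)
u0,v0=293,237
k=np.zeros(g.shape,bool); k[v0-4:v0+5,u0-4:u0+4]=1; m=k&(g<50); v,u=np.nonzero(m); p=ray(c,u.mean(),v.mean(),.042); print(m.sum(),'cap x',((p[:2]-O)@e*1000-3.65).round(1))
s=get_state(); print(s['dq'].round(3))
ctrl.sign_off()
E
```

```text
time: 10.7
eef_pos: [0.4883, 0.0628, -0.0105]
tcp_rot: [0.999, -0.043, -0.0, -0.002]
contact_force: [-5.4, 2.8, 9.5]
opening: 0.383
finger_force: 59.2
foot-frame TCP mm 33.7 -1.0 z -0.0105 F [-5.4   2.75  9.52] open 0.3826099928824933 ff 59.24031613860279 t 10.7
11 cap x 46.9
[-0.001  0.002 -0.    -0.    -0.    -0.   ]
the job is handed in; nothing more can be done
```

Handed in at about 10.8 s: the foot's travel measured 46.9 mm against the 46.5 mm needed to put the tongue on the tape, the lever is shut, and foot and lever are held together at about 59 N (tongue hidden from both cameras, so its place comes from the bar's end cap; no verdict came back).

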